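Balance check of a sprung incubator lid

TASK

The gas strut of the vial incubator's lid is due for its balance check. Draw the slide bolt on the front deck fully back, then take the lid by its bar handle and raise it smoothly until it is clearly past its balance point (50 degrees open) without letting it run up to its stop. Ease it back and finish with the lid held still in the gripper just below the balance point, about five degrees under it, so that its remaining weight can be read; leave the beaker and the two small bottles where they stand.

Things in the scene. Friction and masses are not known exactly. Their poses are not given: they have to be found in the camera images.
- incubator: White bench incubator, case 260 (x) x 220 (y) x 80 mm with a lid on top, fixed to the bench. Origin at the centre of its underside. Its own x axis points to its back (hinge side), y to its left, z up; place and yaw vary. The front 70 mm of its top is a flat deck, 80 mm high, that carries the slide bolt; the lid covers the rest. A slim gas strut runs along the left side.
- bolt_knob (a point): Centre of the grip of the slide bolt's upright steel knob, 12 mm in diameter, reaching 14 mm above and below this point. It stands on a level 8 mm rod in two low guides on the right half of the front deck; the guides' tops are 22 mm below this point. The knob is 50 mm in front of the bar handle's axis and 28 mm in front of the lid's front edge.
- bolt (a joint): Travel of the slide bolt in m: 0 is thrown (the rod lies over the lid's keeper lip and locks it), 0.024 is fully drawn against its stop. It is drawn toward the incubator's own -y (its right side), needs about 2 N and stays where it is left. The lip is free from 0.020 on. Starts between 0 and 0.003.
- lid_handle (a point): Middle of the lid's steel bar handle: a round bar 12 mm in diameter and 82 mm long between its two black legs, parallel to the incubator's y axis, its axis 40 mm above the top of the lid (152 mm above the bench when shut) and 22 mm behind the lid's front edge. It turns with the lid.
- lid_hinge (a point): Point on the lid's hinge axis, on the middle plane of the incubator, 105 mm above the bench. The axis is parallel to the incubator's y axis. With the lid shut the bar handle lies 152 mm in front of it and 47 mm above it.
- lid (a joint): Opening of the lid in rad: 0 shut, 1.40 open stop. Lid 180 x 220 x 30 mm, 1.2 kg, partly carried by the gas strut; balance point 0.87 (50 deg). Below it the lid closes by itself (7 N up at the handle lifts it from shut, about 0.8 N holds it 0.1 rad below balance), above it it opens by itself with a slowly growing force; hinge friction holds it only within 0.02 rad of balance.
- beaker: Empty beaker, 56 mm diameter, 65 mm high, standing on the bench to the left of the incubator. Origin at the centre of its underside.
- standard_1: Small brown bottle with a white cap, 28 mm diameter, 62 mm high, standing on the bench to the right of the incubator, the nearer one. Origin at the centre of its underside.
- standard_2: A second small bottle of the same kind, 28 mm diameter, 62 mm high, to the right of the incubator, the farther one. Origin at the centre of its underside.

How it is judged:
By the outcome, as a careful person would: the job done as asked, in the order asked, and still so for the second after the job is handed in, while the arm keeps its last pose, push and grip.
It also fails if it takes over 53 s, if anything falls off the work surface, if the arm or the gripper's body presses on something with over 40 N, if the wrist force passes 120 N, or if a joint passes its speed limit or range.

ROBOT

A 6-joint arm with a two-finger parallel gripper is mounted at the origin on a cart in front of the work surface, level with it; the furniture and walls round the work are solid. World frame = base frame: x ahead of the robot, y to its left, z up, the work surface at z = 0. Lengths are in m, angles in rad, forces in N, time in s.
With the tool pointing down it reaches from about 0.3 to 0.775 m from the base axis. Payload 14.6 kg.
Tool frame: the origin (TCP) lies midway between the tips of the shut fingers; the grasp point (between the pads) lies 19 mm behind it; z points along the fingers, y is the line along which they close (so a half turn about z gives the same grasp; the last joint's range is limited). The gripper opens to 94 mm and grips with 3 to 60 N. Pads are 16 mm wide; open, the fingers measure 119 mm over their backs; the gripper's body (75 mm by 177 mm) begins 78 mm behind the grasp point.
Start: joints at [-1.279, 0.3, 1.521, -0, 1.321, -0.067], TCP at [0.193, -0.515, 0.205] pointing down, gripper open.
Joint ranges: [-3.03, 3.03], [-0.79, 2.21], [0.23, 2.52], [-1.04, 4.18], [0, 3.07], [-2.55, 2.55]. Speed limits (rad/s): [2.22, 2.22, 2.57, 3.14, 3.14, 3.14].

INTERFACE

Orientations are given as a unit quaternion [x, y, z, w].
In Python, from plant import bot gives the robot as it stands.
- The arm moves only by the tool play_rows, never from a script. Its argument "series" is a list of rows, each an object with "dp": the shift along the world's x, y, z each as a share of 150 mm, from -1 to 1, a list of three; "angular": the turn, a rotation vector about the world's x, y, z each as a share of pi/2 rad, from -1 to 1, a list of three; "gripper": the opening in per cent of the stroke, from 0 (shut) to 100 (fully open). A call has 1 to 8 rows; each row is the pose to reach, as a shift and turn from the pose commanded when the call began; what a row does not reach only later rows make up. A row lasts 1/10 s, in which the tool goes at most 50 mm and 8.59 degrees, less where a joint would pass 70% of its speed; a pose out of reach is approached as far as the arm can. A call with a number of a shift or a turn outside -1 to 1 is refused whole. A call with a gripper value outside its range is refused whole. The fingers move at their own pace and stop on an object; "newtons" is the grip in N (left out, the last holds). Time passes only in rows, so rows that repeat a pose let the fingers close. It gives the time, the measured TCP pose, the force, the opening and the grip force at its end, in the units of the state.
- bot.read_state(): the state, without advancing time (a new reading comes with each control period).
- bot.snapshot(name): name is "scene" or "top"; returns (picture, depth): 480x640x3 uint8, blue, green, red; 480x640 float32, m along the optical axis (not along the pixel's ray), 0 where there is no reading.
- bot.camera_params(name): a dict with "vfov" (degrees; the focal length in pixels is half the picture's height over the tangent of half this angle, whatever the lens; pixels are square), "cx", "cy" (the principal point, pixels), "dist" ([k1, k2, p1, p2, k3] as OpenCV has them; the pictures are not rectified), "origin" and "rotation" of the camera in the world. Camera axes: x right, y up, looking along -z (the intrinsics and any distortion apply to the point x, -y, -z); pixel columns grow to the right and rows downward; lengths in m; the calibration is good to about 2 mm. A picture is of the moment at which its call begins. camera_params takes no time and is no camera call.
- bot.close_job(): hands the job in; it is judged then, once.
Trained networks look in the newest picture that a camera, given by its name, has taken for a name from the list of things; names that differ only in an ending like _2 or _b are one class to them, and where a whole thing is asked for, a point or a joint stands for the part that bears it (a point fixed in the world has none). Each returns a list of dicts, best first, with "p" (0 to 1); they miss things now and then, are a little off and sometimes report something else, mostly with a low value. They report only what shows in the picture. A call takes as long as a camera call.
- bot.spot_in(camera, target): "rect" ([left, top, right, bottom] in pixels, round what is visible of it).
- bot.tip_of(camera, target): "uv" ([column, row] in pixels: a listed point, or the origin of a listed thing).
The state is a dict: "clock": time; "joint_pos": joint angles; "joint_vel": joint speeds; "joint_torque": joint torques, N m; "ee_pos": TCP position; "tool_rot": TCP orientation; "wrist_force": force on the tool from outside, world axes, zero at the start; "ft_torque": the same for the moment, N m; "grip_width": opening from 0.0 (shut) to 1.0 (fully open); "gripper_force": force on a finger pad.
Only numpy, scipy, OpenCV 4.12 (cv2) and the standard library are available. Lean on these libraries where they do the work, as an engineer would, in place of code of your own. Each camera call takes 0.05 s, during which the arm holds its last target. There are 200 camera calls.

## Working session

There is one attempt and no reset: what is moved stays moved. The work goes in short steps, Python scripts to look and compute and a tool call to move; the robot and the scene stay as the last step left them, time stands still between calls to the robot, and variables do not carry over. Pictures are saved under pics/ and viewed, at most 10 in all, crops included, and the job is handed in when it is done.

Besides the shell and the picture viewer there is one more tool, called after "Call:" as name(argument=value, ...), one argument or row to a line, values as JSON. play_rows: Moves the arm, as the interface text tells. Its arguments: {"type":"object","properties":{"series":{"type":"array"},"newtons":{"type":"number"}},"required":["series"]}

```bash
mkdir -p pics; ls; cat > h.py <<'E'
import numpy as np, cv2
from plant import bot
def ray(cam,uv):
    c=bot.camera_params(cam); f=240/np.tan(np.radians(c['vfov'])/2)
    K=np.array([[f,0,c['cx']],[0,f,c['cy']],[0,0,1]])
    p=cv2.undistortPoints(np.array([[uv]],float),K,np.array(c['dist'],float)).ravel()
    return np.array(c['origin']),np.array(c['rotation']).reshape(3,3)@np.array([p[0],-p[1],-1])
def atz(cam,uv,z):
    o,d=ray(cam,uv); return o+d*(z-o[2])/d[2]
def atd(cam,uv,dep):
    o,d=ray(cam,uv); return o+d*dep
E
python3 - <<'E'
from h import *
np.set_printoptions(precision=4,suppress=True)
print(bot.read_state())
Z={'bolt_knob':None,'lid_handle':.152,'lid_hinge':.105,'incubator':0,'beaker':0,'standard_1':0}
for c in('scene','top'):
    im,d=bot.snapshot(c); cv2.imwrite(f'pics/{c}0.png',im); np.save(f'{c}0.npy',d)
    print(c,bot.camera_params(c))
    for t in Z:
        for r in bot.tip_of(c,t)[:3]:
            u,v=r['uv']; dd=d[int(np.clip(v,0,479)),int(np.clip(u,0,639))]
            print(t,r['p'],np.array(r['uv']),'depth',atd(c,r['uv'],dd),'z',atz(c,r['uv'],Z[t] if Z[t] is not None else .116))
E
```

```text
pics
{'clock': 0.0, 'joint_pos': array([-1.2786,  0.3005,  1.5216, -0.    ,  1.3207, -0.0666]), 'joint_vel': array([ 0.0005, -0.0012, -0.0012, -0.0008,  0.0006, -0.    ]), 'joint_torque': array([  0.0008, -53.1806, -35.2738,   0.0709,   0.0244,  -0.0001]), 'ee_pos': array([ 0.193 , -0.5147,  0.2049]), 'tool_rot': array([ 0.9839,  0.1784, -0.0001, -0.0006]), 'wrist_force': array([ 0.2004, -1.0139,  0.2997]), 'ft_torque': array([ 0.0269, -0.0018,  0.0169]), 'gripper_force': 0.0, 'grip_width': 1.0002185536678792}
scene {'vfov': 55.456210900214444, 'cx': 336.95960060175923, 'cy': 245.3518753200763, 'dist': array([-0.0993,  0.    ,  0.    ,  0.    ,  0.    ]), 'origin': array([ 0.3654, -0.8962,  0.4983]), 'rotation': array([ 0.5222, -0.0585, -0.1021,  0.8447])}Traceback (most recent call last):
  File "<stdin>", line 11, in <module>
  File "h.py", line 11, in atd
    o,d=ray(cam,uv); return o+d*dep
        ~~~^^^^^^^^
  File "h.py", line 7, in ray
    return np.array(c['origin']),np.array(c['rotation']).reshape(3,3)@np.array([p[0],-p[1],-1])
                                 ~~~~~~~~~~~~~~~~~~~~~~~~~~~~~~~^^^^^
ValueError: cannot reshape array of size 4 into shape (3,3)
```

```bash
sed -i "s/np.array(c\['rotation'\]).reshape(3,3)@/R.from_quat(c['rotation']).as_matrix()@/; 1a from scipy.spatial.transform import Rotation as R" h.py
python3 - <<'E'
from h import *
np.set_printoptions(precision=4,suppress=True)
Z={'bolt_knob':.110,'lid_handle':.152,'lid_hinge':.105,'incubator':0,'beaker':0,'standard_1':0}
for c in('scene','top'):
    im,d=bot.snapshot(c); cv2.imwrite(f'pics/{c}0.png',im); np.save(f'{c}0.npy',d)
    print(c,bot.camera_params(c)['origin'])
    for t in Z:
        for r in bot.tip_of(c,t)[:3]:
            u,v=r['uv']; dd=d[int(np.clip(v,0,479)),int(np.clip(u,0,639))]
            print(t,r['p'],np.array(r['uv']),'depth',atd(c,r['uv'],dd),'z',atz(c,r['uv'],Z[t]))
E
```

```text
scene [ 0.3654 -0.8962  0.4983]
bolt_knob 0.68 [298.9 306.6] depth [ 0.437  -0.3512  0.1263] z [ 0.4402 -0.3273  0.11  ]
lid_handle 0.88 [318.6 257.9] depth [ 0.4838 -0.2672  0.1561] z [ 0.4852 -0.2597  0.152 ]
lid_hinge 0.68 [407.5 273.9] depth [ 0.633  -0.2777  0.1111] z [ 0.6373 -0.268   0.105 ]
incubator 0.55 [337.8 332. ] depth [ 0.4883 -0.3762  0.0899] z [ 0.5154 -0.2617 -0.    ]
standard_1 0.92 [410.1 395.6] depth [ 0.5776 -0.4491  0.0123] z [ 0.5829 -0.4378  0.    ]
standard_1 0.77 [367.9 404.3] depth [ 0.5113 -0.457   0.0199] z [ 0.5174 -0.4387 -0.    ]
top [ 0.4265 -0.1711  1.1053]
bolt_knob 0.51 [410.  296.5] depth [ 0.4347 -0.3436  0.1327] z [ 0.4348 -0.3476  0.11  ]
lid_handle 0.66 [369.9 266.9] depth [ 0.4929 -0.273   0.1106] z [ 0.4901 -0.2688  0.152 ]
lid_hinge 0.78 [360.4 192.9] depth [ 0.6364 -0.2596  0.1109] z [ 0.6376 -0.2601  0.105 ]
incubator 0.89 [361.9 256.6] depth [ 0.5123 -0.2578  0.1172] z [ 0.5225 -0.2681  0.    ]
beaker 0.71 [278.7 234.5] depth [ 0.5733 -0.0929  0.0006] z [ 0.5734 -0.0929  0.    ]
standard_1 0.59 [440.5 231.5] depth [ 0.568  -0.4308  0.0336] z [ 0.5724 -0.439   0.    ]
standard_1 0.46 [444.4 257.4] depth [ 0.513  -0.4337  0.0439] z [ 0.5166 -0.4446  0.    ]
```

View pics/scene0.png

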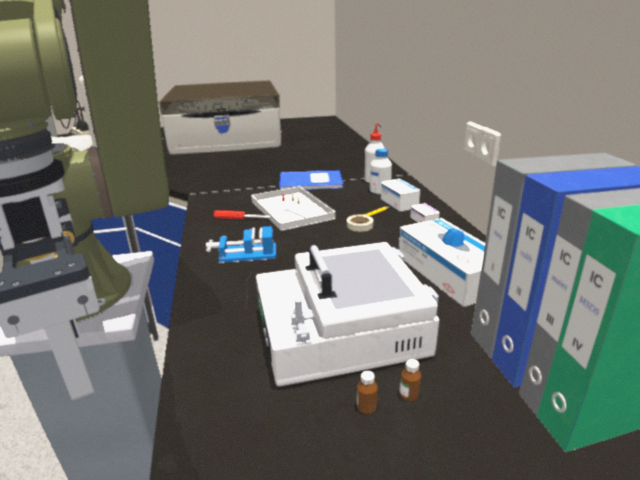

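View pics/top0.png

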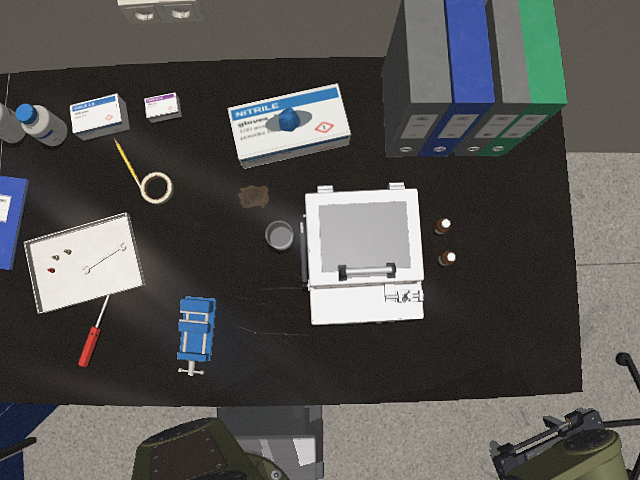

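The scene view shows the incubator shut, with its bar handle at about (319,262) and the bolt knob at (299,310). The bottles are on its right at (368,392) and (411,380). The top view has the handle at (367,271), the bolt at (405,296), the beaker at (280,235) and the bottles at (443,227) and (447,258). Next I'll refine with the depth clouds.

```bash
cat >> h.py <<'E'
def cloud(cam,d):
    c=bot.camera_params(cam); f=240/np.tan(np.radians(c['vfov'])/2)
    K=np.array([[f,0,c['cx']],[0,f,c['cy']],[0,0,1]])
    v,u=np.mgrid[:480,:640]
    p=cv2.undistortPoints(np.stack([u,v],-1).reshape(-1,1,2).astype(float),K,np.array(c['dist'],float)).reshape(480,640,2)
    P=np.stack([p[...,0],-p[...,1],-np.ones((480,640))],-1)*d[...,None]
    return P@R.from_quat(c['rotation']).as_matrix().T+np.array(c['origin'])
E
python3 - <<'E'
from h import *
np.set_printoptions(precision=4,suppress=True)
for c in('top','scene'):
    d=np.load(c+'0.npy'); P=cloud(c,d).reshape(-1,3)
    P=P[d.ravel()>0]
    box=lambda lo,hi:P[((P>lo)&(P<hi)).all(1)]
    H=box([.45,-.33,.135],[.53,-.2,.175])
    print(c,'handle n',len(H),H.mean(0),H.min(0),H.max(0),'z95',np.percentile(H[:,2],95))
    B=H[H[:,2]>.148]; pf=np.polyfit(B[:,1],B[:,0],1); print('bar slope dx/dy',pf[0],'x at mid',np.polyval(pf,(B[:,1].min()+B[:,1].max())/2),'y',B[:,1].min(),B[:,1].max())
    Kn=box([.41,-.40,.100],[.458,-.28,.14]); print('knob',len(Kn),Kn.mean(0),Kn.min(0),Kn.max(0))
    T=Kn[Kn[:,2]>.112]; print(len(T), T.mean(0) if len(T) else '',T.min(0),T.max(0))
    C=box([.36,-.42,.07],[.68,-.12,.12])
    r=cv2.minAreaRect((C[:,:2]*1000).astype(np.float32)); print('case',r)
    L=box([.36,-.42,.105],[.68,-.12,.118]); print('lid',cv2.minAreaRect((L[:,:2]*1000).astype(np.float32)),np.median(L[:,2]))
a=cv2.imread('pics/top0.png')[230:340,290:450]; b=cv2.imread('pics/scene0.png')[230:390,240:450]
b=cv2.resize(b,None,fx=2.6,fy=2.6,interpolation=3);a=cv2.resize(a,None,fx=4,fy=4,interpolation=3)
cv2.imwrite('pics/z1.png',cv2.resize(a,(640,440)));cv2.imwrite('pics/z2.png',b)
E
```

```text
top handle n 389 [ 0.4835 -0.2642  0.1543] [ 0.4748 -0.3154  0.1357] [ 0.4929 -0.2141  0.1608] z95 0.15855470647837733
bar slope dx/dy -0.024811247797522362 x at mid 0.4835960950333777 y -0.31519404069830803 -0.21406382456722495
knob 51 [ 0.437  -0.3413  0.1283] [ 0.4307 -0.3491  0.1002] [ 0.4433 -0.3299  0.137 ]
47 [ 0.4373 -0.3419  0.1303] [ 0.4318 -0.3491  0.1125] [ 0.4433 -0.3371  0.137 ]
case ((522.3837280273438, -257.1297607421875), (268.2133483886719, 236.54248046875), 1.7990220785140991)
lid ((542.4876708984375, -263.8489685058594), (224.5177764892578, 221.021240234375), 1.5387316942214966) 0.11150441334729183
scene handle n 380 [ 0.4827 -0.2813  0.151 ] [ 0.4743 -0.3191  0.1351] [ 0.4933 -0.2166  0.1589] z95 0.157916704832452
bar slope dx/dy -0.04897421086177164 x at mid 0.48223720230265965 y -0.3188364234288088 -0.21657480905493764
knob 165 [ 0.4369 -0.3476  0.1212] [ 0.4314 -0.3518  0.1003] [ 0.4434 -0.3396  0.135 ]
129 [ 0.437  -0.3475  0.1252] [ 0.4317 -0.3518  0.1121] [ 0.4434 -0.3396  0.135 ]
case ((522.8878173828125, -266.4540100097656), (267.9453430175781, 223.3790740966797), 1.5555763244628906)
lid ((542.5563354492188, -265.84234619140625), (226.6595916748047, 221.64024353027344), 1.584149956703186) 0.11218572367142993
```

View pics/z1.png

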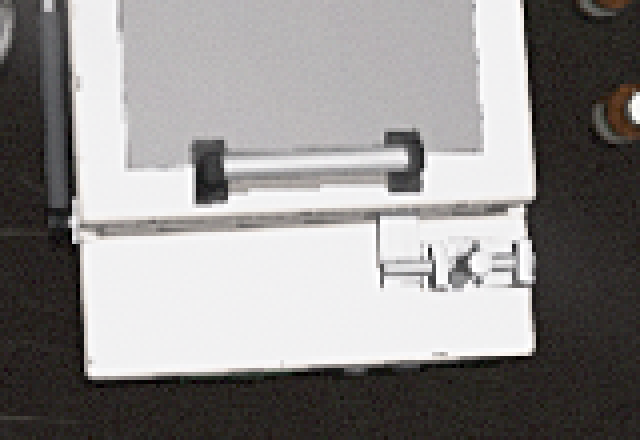

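View pics/z2.png

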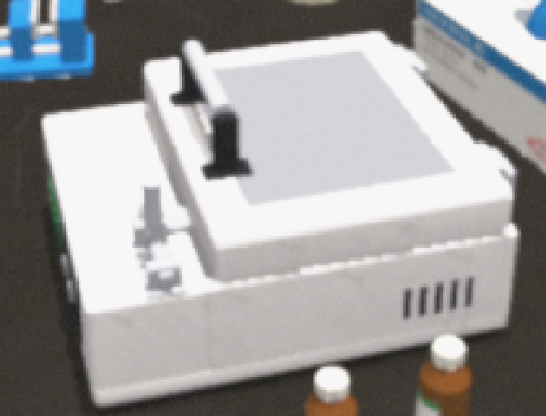

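The zoomed crops show the knob at about (478,262) of the top crop, with one guide on each side. The bar runs from (215,163) to (410,155), and the front edge is turned by about +1.8°. The measurements agree with the given sizes:

| Point | Position (m) |
|---|---|
| Handle | (0.4835, -0.2655, 0.152) |
| Knob | (0.437, -0.344, 0.122) |
| Hinge | (0.6355, -0.261) |

I'll push the knob from its left with the fingers shut.

Call:
play_rows(
  series=[
    {"dp": [0.15, 0.12, 0], "angular": [0, 0, 0.07], "gripper": 0},
    {"dp": [0.3, 0.25, 0], "angular": [0, 0, 0.15], "gripper": 0},
    {"dp": [0.45, 0.4, 0], "angular": [0, 0, 0.23], "gripper": 0},
    {"dp": [0.6, 0.5, 0], "angular": [0, 0, 0.31], "gripper": 0},
    {"dp": [0.7, 0.6, 0], "angular": [0, 0, 0.38], "gripper": 0},
    {"dp": [0.81, 0.66, 0], "angular": [0, 0, 0.42], "gripper": 0},
    {"dp": [0.81, 0.66, 0], "angular": [0, 0, 0.42], "gripper": 0},
  ],
  newtons=25,
)

```text
clock: 1.5
ee_pos: [0.316, -0.4151, 0.2056]
tool_rot: [0.872, 0.489, 0.0, 0.0]
wrist_force: [-0.3, -0.4, 0.1]
grip_width: 0.442
gripper_force: 0.0
```

```bash
python3 - <<'E'
from h import *
d=np.load('top0.npy');P=cloud('top',d).reshape(-1,3);P=P[d.ravel()>0]
Q=P[(P[:,2]>.12)&(P[:,0]>.5)&(P[:,1]<-.1)&(P[:,1]>-.5)&(P[:,0]<.85)]
print(Q.min(0),Q.max(0)); Q=Q[Q[:,1]>-.34];print(len(Q),Q.min(0) if len(Q) else '')
E
```

```text
[ 0.73601108 -0.49999076  0.12009978] [ 0.84997532 -0.32472702  0.32013066]
1930 [ 0.7371563  -0.33995694  0.12029592]
```

Call:
play_rows(
  series=[
    {"dp": [0.2, 0.2, 0], "angular": [0, 0, 0.08], "gripper": 0},
    {"dp": [0.4, 0.4, 0], "angular": [0, 0, 0.17], "gripper": 0},
    {"dp": [0.6, 0.55, 0], "angular": [0, 0, 0.26], "gripper": 0},
    {"dp": [0.8, 0.66, 0], "angular": [0, 0, 0.34], "gripper": 0},
    {"dp": [0.8, 0.66, -0.15], "angular": [0, 0, 0.37], "gripper": 0},
    {"dp": [0.8, 0.66, -0.35], "angular": [0, 0, 0.37], "gripper": 0},
    {"dp": [0.8, 0.66, -0.35], "angular": [0, 0, 0.37], "gripper": 0},
  ],
)

```text
clock: 2.2
ee_pos: [0.4331, -0.3163, 0.1497]
tool_rot: [0.697, 0.717, -0.0, -0.003]
wrist_force: [-0.1, -0.2, -0.3]
grip_width: 0.002
gripper_force: 0.0
```

```bash
python3 - <<'E'
from h import *
s=bot.read_state();print(s['ee_pos'],s['joint_pos'],R.from_quat(s['tool_rot']).as_matrix(),s['wrist_force'],s['grip_width'])
im,_=bot.snapshot('scene');cv2.imwrite('pics/s2.png',cv2.resize(im[180:400,200:460],None,fx=2.3,fy=2.3))
E
```

```text
[ 0.43306814 -0.3163046   0.14970585] [-6.99064327e-01  3.25459367e-01  1.62240663e+00 -1.33009527e-04
  1.19966068e+00 -7.26368878e-01] [[-0.02734085  0.99961548 -0.0046219 ]
 [ 0.99961876  0.02735816  0.00372365]
 [ 0.00384867 -0.00451833 -0.99998239]] [-0.1061412  -0.17610825 -0.3468518 ] 0.002044800084191872
```

View pics/s2.png

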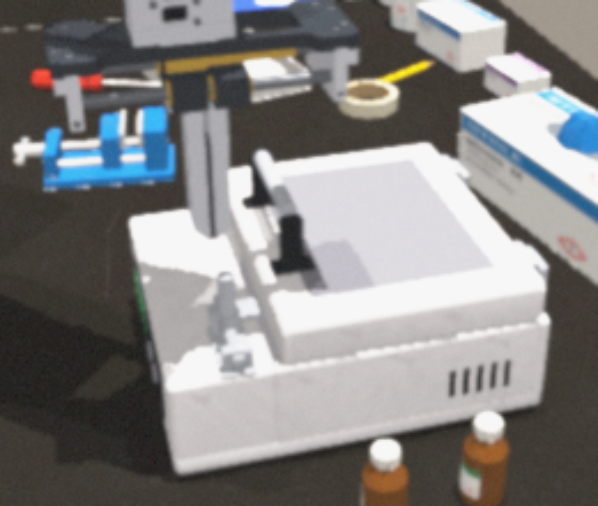

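The shut fingers are left of the knob and in front of the lid, with clear space around them. Now I lower them.

Call:
play_rows(
  series=[
    {"dp": [0.02, 0, -0.15], "angular": [0, 0, 0], "gripper": 0},
    {"dp": [0.02, 0, -0.3], "angular": [0, 0, 0], "gripper": 0},
    {"dp": [0.02, 0, -0.3], "angular": [0, 0, 0], "gripper": 0},
    {"dp": [0.02, -0.05, -0.3], "angular": [0, 0, 0], "gripper": 0},
    {"dp": [0.02, -0.09, -0.3], "angular": [0, 0, 0], "gripper": 0},
    {"dp": [0.02, -0.09, -0.3], "angular": [0, 0, 0], "gripper": 0},
  ],
)

```text
clock: 2.85
ee_pos: [0.4379, -0.3318, 0.1094]
tool_rot: [0.697, 0.717, 0.0, 0.001]
wrist_force: [-0.4, -0.8, -0.4]
grip_width: 0.008
gripper_force: 0.0
```

Call:
play_rows(
  series=[
    {"dp": [0, -0.02, 0], "angular": [0, 0, 0], "gripper": 0},
    {"dp": [0, -0.04, 0], "angular": [0, 0, 0], "gripper": 0},
    {"dp": [0, -0.06, 0], "angular": [0, 0, 0], "gripper": 0},
    {"dp": [0, -0.08, 0], "angular": [0, 0, 0], "gripper": 0},
    {"dp": [0, -0.1, 0], "angular": [0, 0, 0], "gripper": 0},
    {"dp": [0, -0.12, 0], "angular": [0, 0, 0], "gripper": 0},
    {"dp": [0, -0.12, 0], "angular": [0, 0, 0], "gripper": 0},
  ],
)

```text
clock: 3.55
ee_pos: [0.4376, -0.3489, 0.1079]
tool_rot: [0.697, 0.717, -0.0, 0.0]
wrist_force: [-0.9, -0.5, -0.6]
grip_width: 0.005
gripper_force: 0.0
```

Call:
play_rows(
  series=[
    {"dp": [0, -0.02, 0], "angular": [0, 0, 0], "gripper": 0},
    {"dp": [0, -0.04, 0], "angular": [0, 0, 0], "gripper": 0},
    {"dp": [0, -0.05, 0], "angular": [0, 0, 0], "gripper": 0},
    {"dp": [0, -0.05, 0], "angular": [0, 0, 0], "gripper": 0},
  ],
)

```text
clock: 3.95
ee_pos: [0.4376, -0.3512, 0.1077]
tool_rot: [0.696, 0.718, 0.003, -0.004]
wrist_force: [-4.1, 37.6, 16.0]
grip_width: 0.003
gripper_force: 18.6
```

```bash
python3 - <<'E'
from h import *
s=bot.read_state();print(s['ee_pos'],s['wrist_force'],s['ft_torque'])
im,_=bot.snapshot('scene');cv2.imwrite('pics/s3.png',cv2.resize(im[220:380,230:410],None,fx=3.3,fy=3.3,interpolation=2))
E
```

```text
[ 0.43760224 -0.35117638  0.1077464 ] [-4.05187811 37.55465462 16.02813795] [ 6.88858753  0.48098974 -0.05754398]
```

View pics/s3.png

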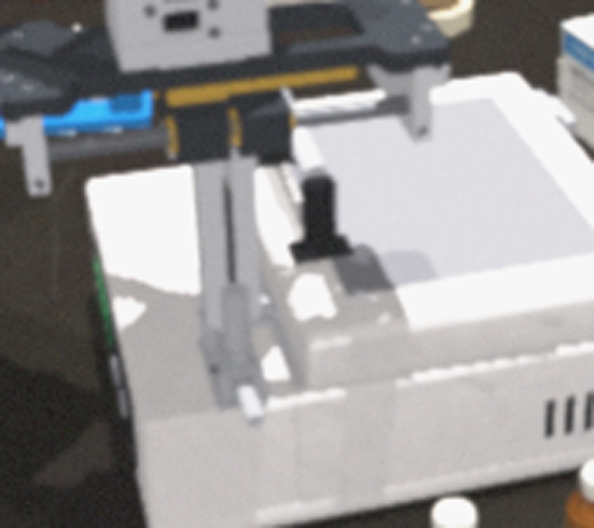

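The rod end now sticks out past the right guide and the force jumped to 38 N, so the bolt seems to be at its stop. I'll back off upward and measure the knob.

Call:
play_rows(
  series=[
    {"dp": [0, 0.03, 0], "angular": [0, 0, 0], "gripper": 0},
    {"dp": [0, 0.1, 0], "angular": [0, 0, 0], "gripper": 0},
    {"dp": [0, 0.15, 0.25], "angular": [0, 0, 0], "gripper": 0},
    {"dp": [0, 0.3, 0.55], "angular": [0, 0, 0], "gripper": 20},
    {"dp": [0, 0.5, 0.8], "angular": [0, 0, 0], "gripper": 40},
    {"dp": [0, 0.5, 0.8], "angular": [0, 0, 0], "gripper": 60},
  ],
)

```text
clock: 4.6
ee_pos: [0.439, -0.2797, 0.2334]
tool_rot: [0.696, 0.718, 0.001, 0.004]
wrist_force: [0.2, -0.4, 0.7]
grip_width: 0.222
gripper_force: 0.0
```

```bash
python3 - <<'E'
from h import *
np.set_printoptions(precision=4,suppress=True)
s=bot.read_state();print(s['ee_pos'],s['wrist_force'])
_,d=bot.snapshot('scene');P=cloud('scene',d).reshape(-1,3)
Kn=P[((P>[.41,-.40,.112])&(P<[.458,-.335,.14])).all(1)];print(len(Kn),Kn.mean(0),Kn.min(0),Kn.max(0))
E
```

```text
[ 0.439  -0.2797  0.2334] [ 0.1828 -0.4368  0.6955]
137 [ 0.4376 -0.3692  0.1257] [ 0.432  -0.3737  0.112 ] [ 0.4436 -0.3601  0.1355]
```

The knob has moved about 22 mm from its start of 0–3 mm and ended at a hard stop, so the bolt is fully drawn. Next is the handle.

Call:
play_rows(
  series=[
    {"dp": [0.15, 0.05, 0], "angular": [0, 0, 0], "gripper": 60},
    {"dp": [0.3, 0.09, 0], "angular": [0, 0, 0], "gripper": 60},
    {"dp": [0.3, 0.09, -0.1], "angular": [0, 0, 0], "gripper": 60},
    {"dp": [0.3, 0.09, -0.3], "angular": [0, 0, 0], "gripper": 60},
    {"dp": [0.3, 0.09, -0.5], "angular": [0, 0, 0], "gripper": 60},
    {"dp": [0.3, 0.09, -0.65], "angular": [0, 0, 0], "gripper": 60},
    {"dp": [0.3, 0.09, -0.65], "angular": [0, 0, 0], "gripper": 60},
  ],
)

```text
clock: 5.35
ee_pos: [0.4808, -0.2669, 0.1263]
tool_rot: [0.697, 0.717, -0.001, -0.003]
wrist_force: [0.6, 0.4, 0.1]
grip_width: 0.603
gripper_force: 0.0
```

Call:
play_rows(
  series=[
    {"dp": [0.02, 0, 0.04], "angular": [0, 0, 0], "gripper": 60},
    {"dp": [0.02, 0, 0.04], "angular": [0, 0, 0], "gripper": 30},
    {"dp": [0.02, 0, 0.04], "angular": [0, 0, 0], "gripper": 15},
    {"dp": [0.02, 0, 0.04], "angular": [0, 0, 0], "gripper": 0},
    {"dp": [0.02, 0, 0.04], "angular": [0, 0, 0], "gripper": 0},
    {"dp": [0.02, 0, 0.04], "angular": [0, 0, 0], "gripper": 0},
    {"dp": [0.02, 0, 0.04], "angular": [0, 0, 0], "gripper": 0},
  ],
)

```text
clock: 6.05
ee_pos: [0.4855, -0.2674, 0.1365]
tool_rot: [0.697, 0.717, -0.0, -0.0]
wrist_force: [-11.7, -0.3, 2.0]
grip_width: 0.125
gripper_force: 6.3
```

Call:
play_rows(
  series=[
    {"dp": [-0.01, 0, -0.02], "angular": [0, 0, 0], "gripper": 0},
    {"dp": [-0.01, 0, -0.02], "angular": [0, 0, 0], "gripper": 0},
    {"dp": [-0.01, 0, -0.02], "angular": [0, 0, 0], "gripper": 0},
  ],
  newtons=30,
)

```text
clock: 6.35
ee_pos: [0.4854, -0.2676, 0.1363]
tool_rot: [0.697, 0.717, 0.001, 0.002]
wrist_force: [-1.1, 5.9, 22.8]
grip_width: 0.121
gripper_force: 30.0
```

```bash
python3 - <<'E'
from h import *
np.set_printoptions(precision=4,suppress=True)
s=bot.read_state();print(s['ee_pos'],s['wrist_force'],s['gripper_force'],s['grip_width'])
p0=np.array([-.152,.047])
for th in range(0,64,4):
    t=np.radians(th);x=-.152*np.cos(t)+.047*np.sin(t)+.152;z=.152*np.sin(t)+.047*np.cos(t)-.047
    print(th,'mm',np.round([x*1e3,.031*x*1e3,z*1e3],1),'share',np.round(np.array([x,.031*x,z])/.15,3))
E
```

```text
[ 0.4854 -0.2676  0.1363] [-1.0809  5.9069 22.8095] 30.004750192165375 0.12121822863054113
0 mm [0. 0. 0.] share [0. 0. 0.]
4 mm [ 3.6  0.1 10.5] share [0.024 0.001 0.07 ]
8 mm [ 8.   0.2 20.7] share [0.053 0.002 0.138]
12 mm [13.1  0.4 30.6] share [0.087 0.003 0.204]
16 mm [18.8  0.6 40.1] share [0.126 0.004 0.267]
20 mm [25.2  0.8 49.2] share [0.168 0.005 0.328]
24 mm [32.3  1.  57.8] share [0.215 0.007 0.385]
28 mm [39.9  1.2 65.9] share [0.266 0.008 0.439]
32 mm [48.   1.5 73.4] share [0.32  0.01  0.489]
36 mm [56.7  1.8 80.4] share [0.378 0.012 0.536]
40 mm [65.8  2.  86.7] share [0.438 0.014 0.578]
44 mm [75.3  2.3 92.4] share [0.502 0.016 0.616]
48 mm [85.2  2.6 97.4] share [0.568 0.018 0.649]
52 mm [ 95.5   3.  101.7] share [0.636 0.02  0.678]
56 mm [106.    3.3 105.3] share [0.706 0.022 0.702]
60 mm [116.7   3.6 108.1] share [0.778 0.024 0.721]
```

The bar is held with 30 N at 11.4 mm opening. Now I raise it along the arc, about 2° per row.

Call:
play_rows(
  series=[
    {"dp": [0.011, 0, 0.05], "angular": [0, 0, 0], "gripper": 0},
    {"dp": [0.024, 0.001, 0.09], "angular": [0, 0, 0], "gripper": 0},
    {"dp": [0.038, 0.001, 0.124], "angular": [0, 0, 0], "gripper": 0},
    {"dp": [0.053, 0.002, 0.158], "angular": [0, 0, 0], "gripper": 0},
    {"dp": [0.07, 0.002, 0.191], "angular": [0, 0, 0], "gripper": 0},
    {"dp": [0.087, 0.003, 0.224], "angular": [0, 0, 0], "gripper": 0},
    {"dp": [0.106, 0.003, 0.256], "angular": [0, 0, 0], "gripper": 0},
    {"dp": [0.126, 0.004, 0.287], "angular": [0, 0, 0], "gripper": 0},
  ],
)

```text
clock: 7.15
ee_pos: [0.5027, -0.2669, 0.1757]
tool_rot: [0.697, 0.717, -0.0, -0.001]
wrist_force: [1.4, -4.0, -9.2]
grip_width: 0.119
gripper_force: 30.0
```

```bash
cat >> h.py <<'E'
def ang():
    s=bot.read_state();p=s['ee_pos']-np.array([.4854,-.2676,.1363])
    x=p[0]-.152;z=p[2]+.047
    th=np.degrees(np.arctan2(z,-x)-np.arctan2(.047,.152))
    print('t',s['clock'],'deg',th,'r',np.hypot(x,z),'(.1591) F',s['wrist_force'],s['ft_torque'],s['gripper_force'],s['grip_width'],p)
E
python3 -c "from h import *;ang()"
```

```text
t 7.15 deg 15.495717763924205 r 0.16002147275065393 (.1591) F [ 1.3924801  -3.98923619 -9.17647259] [-0.6330379  -0.0491861   0.00941808] 29.99770313501358 0.11857657099098488 [0.01730684 0.00067402 0.03939805]
```

Call:
play_rows(
  series=[
    {"dp": [0.02, 0, 0.031], "angular": [0, 0, 0], "gripper": 0},
    {"dp": [0.042, 0.001, 0.061], "angular": [0, 0, 0], "gripper": 0},
    {"dp": [0.065, 0.001, 0.09], "angular": [0, 0, 0], "gripper": 0},
    {"dp": [0.089, 0.002, 0.118], "angular": [0, 0, 0], "gripper": 0},
    {"dp": [0.114, 0.003, 0.145], "angular": [0, 0, 0], "gripper": 0},
    {"dp": [0.14, 0.004, 0.172], "angular": [0, 0, 0], "gripper": 0},
    {"dp": [0.166, 0.005, 0.198], "angular": [0, 0, 0], "gripper": 0},
    {"dp": [0.194, 0.006, 0.222], "angular": [0, 0, 0], "gripper": 0},
  ],
)

```text
clock: 7.95
ee_pos: [0.5317, -0.2662, 0.2113]
tool_rot: [0.697, 0.717, -0.001, -0.0]
wrist_force: [-11.1, -0.3, 5.0]
grip_width: 0.118
gripper_force: 30.0
```

```bash
python3 -c "from h import *;ang()"
```

```text
t 7.95 deg 31.915946053725968 r 0.16141172164140014 (.1591) F [-11.11464041  -0.34349165   5.04894326] [-0.12158614  2.23844586 -0.042775  ] 30.003117620944977 0.11832643309543 [0.04631312 0.0014127  0.07500011]
```

Call:
play_rows(
  series=[
    {"dp": [0.024, 0.001, 0.026], "angular": [0, 0, 0], "gripper": 0},
    {"dp": [0.051, 0.002, 0.051], "angular": [0, 0, 0], "gripper": 0},
    {"dp": [0.08, 0.003, 0.073], "angular": [0, 0, 0], "gripper": 0},
    {"dp": [0.11, 0.004, 0.094], "angular": [0, 0, 0], "gripper": 0},
    {"dp": [0.142, 0.005, 0.114], "angular": [0, 0, 0], "gripper": 0},
    {"dp": [0.174, 0.006, 0.132], "angular": [0, 0, 0], "gripper": 0},
    {"dp": [0.207, 0.007, 0.149], "angular": [0, 0, 0], "gripper": 0},
    {"dp": [0.24, 0.008, 0.165], "angular": [0, 0, 0], "gripper": 0},
  ],
)

```text
clock: 8.75
ee_pos: [0.5685, -0.2651, 0.2365]
tool_rot: [0.697, 0.717, 0.0, 0.001]
wrist_force: [-6.3, -3.1, 5.6]
grip_width: 0.118
gripper_force: 30.0
```

```bash
python3 -c "from h import *;ang()"
```

```text
t 8.75 deg 47.74263236004044 r 0.1625579478855001 (.1591) F [-6.25918586 -3.07311128  5.57401303] [-0.46095167  1.23560109 -0.03291025] 30.00186949968338 0.11848288538616449 [0.08310671 0.00245292 0.10023723]
```

Call:
play_rows(
  series=[
    {"dp": [0.032, 0.001, 0.017], "angular": [0, 0, 0], "gripper": 0},
    {"dp": [0.065, 0.002, 0.033], "angular": [0, 0, 0], "gripper": 0},
    {"dp": [0.098, 0.003, 0.047], "angular": [0, 0, 0], "gripper": 0},
    {"dp": [0.132, 0.004, 0.058], "angular": [0, 0, 0], "gripper": 0},
    {"dp": [0.168, 0.005, 0.068], "angular": [0, 0, 0], "gripper": 0},
    {"dp": [0.204, 0.006, 0.077], "angular": [0, 0, 0], "gripper": 0},
    {"dp": [0.204, 0.006, 0.077], "angular": [0, 0, 0], "gripper": 0},
    {"dp": [0.204, 0.006, 0.077], "angular": [0, 0, 0], "gripper": 0},
  ],
)

```text
clock: 9.55
ee_pos: [0.5994, -0.2642, 0.2465]
tool_rot: [0.697, 0.717, 0.0, 0.001]
wrist_force: [0.4, -6.0, 2.0]
grip_width: 0.119
gripper_force: 30.0
```

```bash
cat >> h.py <<'E'
def lidang():
    ang()
    for c in('top','scene'):
        im,d=bot.snapshot(c);np.save(c+'L.npy',d);cv2.imwrite(c+'L.png',im)
        P=cloud(c,d).reshape(-1,3);P=P[d.ravel()>0]
        x=P[:,0]-.6365;z=P[:,2]-.105;th=np.degrees(np.arctan2(z,-x));r=np.hypot(x,z)
        yo=P[:,1]+.263-.031*x
        m=(np.abs(yo)<.105)&(np.abs(yo)>.055)&(r>.03)&(r<.17)&(z>.015)&(x<.1)
        Q=np.c_[x[m],z[m]]
        best=None
        for a in np.radians(np.arange(20,80,.25)):
            o=Q@np.array([np.sin(a),np.cos(a)])  # height above hinge line
            for h in (.007,-.023):
                k=(np.abs(o-h)<.0025).sum()
                if best is None or k>best[0]:best=(k,np.degrees(a),h)
        print(c,len(Q),best)
E
python3 -c "from h import *;lidang()"
```

```text
t 9.55 deg 59.2393787146835 r 0.16176729979395726 (.1591) F [ 0.35775797 -6.00389009  2.03776731] [-1.01063853e+00  1.33786605e-01  5.95653077e-04] 30.001126527786255 0.118910566875265 [0.1140208  0.00344574 0.11024579]
top 249 (np.int64(193), np.float64(59.25000000000001), 0.007)
scene 172 (np.int64(98), np.float64(59.00000000000001), -0.023)
```

Kinematics and both depth fits agree on 59.2° open, which is clearly past balance and well short of the stop. Now I ease it back.

Call:
play_rows(
  series=[
    {"dp": [-0.018, -0.001, -0.004], "angular": [0, 0, 0], "gripper": 0},
    {"dp": [-0.045, -0.002, -0.012], "angular": [0, 0, 0], "gripper": 0},
    {"dp": [-0.072, -0.003, -0.019], "angular": [0, 0, 0], "gripper": 0},
    {"dp": [-0.098, -0.004, -0.027], "angular": [0, 0, 0], "gripper": 0},
    {"dp": [-0.122, -0.006, -0.037], "angular": [0, 0, 0], "gripper": 0},
    {"dp": [-0.147, -0.007, -0.048], "angular": [0, 0, 0], "gripper": 0},
    {"dp": [-0.172, -0.008, -0.06], "angular": [0, 0, 0], "gripper": 0},
    {"dp": [-0.19, -0.01, -0.07], "angular": [0, 0, 0], "gripper": 0},
  ],
)

```text
clock: 10.45
ee_pos: [0.5699, -0.2649, 0.2357]
tool_rot: [0.697, 0.717, 0.0, -0.0]
wrist_force: [-2.1, 1.8, 6.6]
grip_width: 0.118
gripper_force: 30.0
```

```bash
python3 -c "from h import *;ang()"
```

```text
t 10.45 deg 48.07478478090907 r 0.16121829453728706 (.1591) F [-2.12963382  1.7843481   6.61208225] [0.46285476 0.07998588 0.02090593] 30.00097006559372 0.11816235756817249 [0.08452214 0.00266532 0.09941747]
```

Call:
play_rows(
  series=[
    {"dp": [-0.015, 0, -0.007], "angular": [0, 0, 0], "gripper": 0},
    {"dp": [-0.028, -0.001, -0.013], "angular": [0, 0, 0], "gripper": 0},
    {"dp": [-0.038, -0.001, -0.018], "angular": [0, 0, 0], "gripper": 0},
    {"dp": [-0.045, -0.001, -0.021], "angular": [0, 0, 0], "gripper": 0},
    {"dp": [-0.048, -0.001, -0.023], "angular": [0, 0, 0], "gripper": 0},
    {"dp": [-0.048, -0.001, -0.023], "angular": [0, 0, 0], "gripper": 0},
    {"dp": [-0.048, -0.001, -0.023], "angular": [0, 0, 0], "gripper": 0},
    {"dp": [-0.048, -0.001, -0.023], "angular": [0, 0, 0], "gripper": 0},
  ],
)

```text
clock: 11.25
ee_pos: [0.563, -0.2652, 0.232]
tool_rot: [0.697, 0.717, 0.0, -0.0]
wrist_force: [-1.8, 5.6, 4.0]
grip_width: 0.121
gripper_force: 30.0
```

```bash
python3 -c "from h import *;lidang()"
```

```text
t 11.25 deg 45.282137493509325 r 0.16092522691838715 (.1591) F [-1.8135339   5.60630512  4.02931695] [ 0.90038185 -0.02486794  0.0130829 ] 30.000983476638794 0.1210091340961751 [0.07760407 0.0024032  0.09569609]
top 573 (np.int64(432), np.float64(43.25), 0.007)
scene 531 (np.int64(510), np.float64(44.75), 0.007)
```

```bash
python3 - <<'E'
from h import *
for c in('top','scene'):
    d=np.load(c+'L.npy');P=cloud(c,d).reshape(-1,3);P=P[d.ravel()>0]
    x=P[:,0]-.6365;z=P[:,2]-.105;yo=P[:,1]+.263-.031*x
    a=np.radians(44.5);h=x*np.sin(a)+z*np.cos(a);s=-x*np.cos(a)+z*np.sin(a)
    m=(np.abs(yo)<.105)&(np.abs(yo)>.05)&(s>.02)&(s<.16)&(np.abs(h-.007)<.006)
    for _ in range(4):
        pf=np.polyfit(s[m],h[m],1);res=h-np.polyval(pf,s);m&=np.abs(res)<.003
    print(c,m.sum(),44.5+np.degrees(np.arctan(pf[0])),pf,res[m].std(),yo[m].min(),yo[m].max())
a,b=cv2.imread('topL.png')[150:350,240:480],cv2.imread('sceneL.png')[130:430,200:480]
a=cv2.resize(a,(480,400));b=cv2.resize(b,(320,343));b=cv2.copyMakeBorder(b,0,57,0,0,0)
cv2.imwrite('pics/end.png',np.hstack([a,b]))
E
```

```text
top 589 45.78410486760505 [0.02241561 0.00392494] 0.001432701921673684 -0.10486779622526454 0.10498668844836383
scene 544 45.202495308894434 [0.01226147 0.0078888 ] 0.0010670929678758545 -0.10497518118994338 0.08908271491615807
```

View pics/end.png

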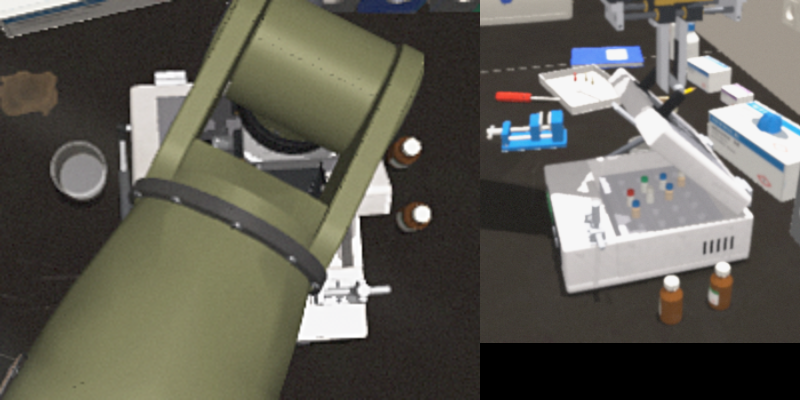

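The picture shows the lid about 45° open and held by the bar, the bolt drawn, and the beaker and both bottles standing where they were. I'll check that it stays still.

Call:
play_rows(
  series=[
    {"dp": [0, 0, 0], "angular": [0, 0, 0], "gripper": 0},
    {"dp": [0, 0, 0], "angular": [0, 0, 0], "gripper": 0},
    {"dp": [0, 0, 0], "angular": [0, 0, 0], "gripper": 0},
    {"dp": [0, 0, 0], "angular": [0, 0, 0], "gripper": 0},
    {"dp": [0, 0, 0], "angular": [0, 0, 0], "gripper": 0},
  ],
)

```text
clock: 11.85
ee_pos: [0.563, -0.2652, 0.232]
tool_rot: [0.697, 0.717, 0.0, -0.0]
wrist_force: [-2.0, 4.0, 4.0]
grip_width: 0.121
gripper_force: 30.0
```

```bash
python3 -c "
from h import *;ang();print(np.abs(bot.read_state()['joint_vel']).max());print(bot.close_job())"
```

```text
t 11.85 deg 45.282309701842536 r 0.16092547818114392 (.1591) F [-2.04343596  3.9783653   4.04056694] [ 0.89622444  0.03973973 -0.01305362] 30.00098168849945 0.1209367300475567 [0.07760438 0.00238626 0.09569653]
0.0019147923027559486
the job is handed in; nothing more can be done
None
```

The job is handed in at 11.9 s: the bolt was pushed to its stop, the lid raised to about 59° and eased back, and it is held still in the gripper at about 45°, with the beaker and both bottles left standing.

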